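# Turn a culture plate over and put it in the incubator

### The job

The culture plate in the green bench stand still has its blue lid on the upper side: pinch lid and base together, draw it out and turn it over so that the lid is underneath, keeping it closed all the while, and ease it without dropping it into the empty slot of the rack in the incubator's open drawer, leaning like the plate beside it. Then gently push the drawer fully shut. Leave the other plate sitting in its slot, and the tube rack, bottle and tip box where they are.

Things in the scene. Friction and masses are not known exactly. Their poses are not given: they have to be found in the camera images.
- plate_mid (a point): Centre (half-way through the thickness) of the closed culture plate, on its clear base with amber gel. Closed: disc 93 mm across, 20 mm thick. z axis: from base bottom (z -10 mm) to lid top (z +10 mm); it points up while the lid is on the upper side. Base 85 mm across, about 50 g. Lid and base only rest together, 1.5 mm sideways play; pinched across both flat faces they stay joined.
- lid_mid (a point): The same centre point and axes, on the lid: translucent blue, 93 mm across, 2.5 mm top, 13 mm deep skirt outside the base, 22 g. Coincides with plate_mid, to the play, while closed.
- stand: Fixed green bench stand: two comb panels 8 mm thick at x +-31 mm (54 mm clear between), 125 mm long in y, 80 mm high, two sawtooth slots 68 mm apart along y. Origin on the bench below the seat corner of the slot that holds the plate. Slots lean 30 degrees, tops to -y: up the slot u = (0, -0.5, 0.866); a plate's upper face looks along n = (0, 0.866, 0.5).
- stand_slot (a point): Centre of the plate's place in the stand; stand's axes. In both racks: seat corner 30 mm above the rack's foot; the lower face rests on back struts (n = 0, up to u = 58 mm), the rim on seats square to u; plate centre at u = 38, n = 10 mm from the corner, top of its rim at u = 84 mm. Open between the combs for a finger; the stand's other slot (+y) is empty.
- free_slot (a point): Where the centre of a plate seated in the drawer rack's empty slot lies; moves with the drawer; axes of the incubator (x = the way the drawer shuts, z up). Same rack as the bench stand: same u and n in these axes. Open above; drawer front 65 mm to its -x side, incubator 75 mm to its +x side.
- other_slot (a point): The same point of the drawer's other slot, 68 mm along +y, where the other plate stands.
- done_mid (a point): Centre of the other plate, already lid-down in its slot; same size, 72 g; z from base to lid.
- drawer_front (a point): Point on the outer (robot-side) face of the drawer's white front (grey panel), mid-width, 140 mm above the bench, 75 mm to the -x side of the slots' centres; incubator's axes; push here along +x. The front is 200 mm wide, from 35 to 188 mm above the bench; a bar handle stands 26 mm out from it, 75 mm above the bench.
- drawer (a joint): Drawer travel in m: 0 open (start), 0.140 fully shut against its stop. Sliding friction 2.5 N plus 8 N per m/s; stays where left.
- incubator: Fixed portable drawer incubator: white plinth, clear walls and roof, 200 mm wide, 175 deep, 195 high. Origin on the bench below the seat corner (70 mm up) of the open drawer's empty slot; the incubator's front is 75 mm along x from it, mid-width 21.5 mm along y.
- tube_rack: Loose blue tube rack with capped tubes, 130 x 56 x 86 mm, origin at its foot's centre; leave.
- spray: Loose white bottle with blue cap, 60 mm diameter, 170 mm high, origin at its foot; leave.
- tip_box: Loose white pipette-tip box with blue lid, 124 x 86 x 71 mm, origin at its foot's centre; leave.
Things that resemble listed ones, but are neither listed nor needed, are in the scene too. What is shaped like the part that bears lid_mid but pink is not meant. What is shaped like the part that bears done_mid but turquoise is not meant.

How it is judged:
By the outcome, as a careful person would: the job done as asked, in the order asked, and still so for the second after the job is handed in, with the robot touching nothing.
It also fails if it takes over 67 s, if anything falls off the work surface, if the arm or the gripper's body presses on something with over 40 N, if the wrist force passes 120 N, or if a joint passes its speed limit or range.

### The arm

A 6-joint arm with a two-finger parallel gripper is mounted at the origin on the work surface. World frame = base frame: x ahead of the robot, y to its left, z up, the work surface at z = 0. Lengths are in mm, angles in rad, forces in N, time in s.
With the tool pointing down it reaches from about 350 to 875 mm from the base axis. Payload 4.2 kg.
Tool frame: the origin (TCP) lies at the very end of the fingers, on their centre line; the grasp point (between the pads) lies 19 mm behind it; z points along the fingers, y is the direction in which the jaws open and shut (so a half turn about z gives the same grasp; the last joint's range is limited). The gripper opens to 85 mm and grips with 20 to 120 N. Pads are 22 mm wide; open, the fingers measure 114 mm over their backs; the gripper's body (76 mm by 85 mm) begins 54 mm behind the grasp point. The pads swing forward as they close: fully open they stand 13 mm farther back than shut.
Start: joints at [-0.94, 0.385, 0.008, 0, -1.194, -0.259], TCP at [227.072, -582.269, 231.312] pointing down, gripper open.
Joint ranges: [-3.14, 3.14], [-1.21, 2.06], [-1.07, 1.41], [-3.16, 2.05], [-2.99, -0.16], [-3.1, 3.1]. Speed limits (rad/s): [2.79, 2.79, 3.14, 3.14, 3.14, 3.14].

### API

Orientations are given as a unit quaternion [w, x, y, z].
In Python, from workcell import bot gives the robot as it stands.
- The arm moves only by the shell command python3 -m jog 'ROWS' [OPENING] [FORCE]. ROWS is JSON, a list of rows, each a list of 4 numbers: the shift along the tool's x, y, z in mm, then the turn about the tool's z in degrees. In form: [[dx, dy, dz, turn], ...]. A call has 1 to 12 rows; each row shifts and turns the commanded pose from where the row before left it, along the tool's axes as they then stand; what a row does not reach is not made up. A row lasts 1/10 s, in which the tool goes at most 50 mm and 8.59 degrees, less where a joint would pass 70% of its speed; a pose out of reach is approached as far as the arm can. A call with a gripper value outside its range is refused whole. OPENING is the closure, from 0 (fully open) to 1 (shut), set as the call begins (- or left out, the last holds). The fingers move at their own pace and stop on an object; FORCE is the grip in N (left out, the last holds). Time passes only in rows, so rows that do not move let the fingers close. It gives the time, the measured TCP pose, the force and the opening at its end, in the units of the state.
- bot.observe(): the state, without advancing time (a new reading comes with each control period).
- bot.snapshot(name): name is "scene" or "top" or "wrist"; returns a dict with "frame" (400x640x3 uint8, red, green, blue), "range_z" (400x640 float32, mm along the optical axis (not along the pixel's ray), 0 where there is no reading), "fx", "fy", "cx", "cy" (pixels), "dist" ([k1, k2, p1, p2, k3] as OpenCV has them; the pictures are not rectified), "cam_to_world" (4x4, takes a point from camera to world coordinates); the wrist camera has in their place "T_tool_cam" (4x4, takes a point from camera to tool coordinates, whose origin is the TCP and whose axes are the flange's). Camera axes: x right, y down, z forward; pixel columns grow to the right and rows downward; lengths in mm; the calibration is good to about 2 mm. A picture is of the moment at which its call begins: read the wrist's pose just before it.
- bot.job_done(): hands the job in, once; it reports no verdict.
The state is a dict: "clock": time; "joint_pos": joint angles; "joint_vel": joint speeds; "tau": joint torques, N m; "tcp_pos": TCP position; "eef_rot": TCP orientation; "wrist_force": force on the tool from outside, world axes, zero at the start; "moment": the same for the moment, N m; "finger_gap": finger opening in mm.
Only numpy, scipy, OpenCV 4.12 (cv2) and the standard library are available. Lean on these libraries where they do the work, as an engineer would, in place of code of your own. Each camera call takes 0.05 s, during which the arm holds its last target. There are 200 camera calls.

## Working session

There is one attempt and no reset: what is moved stays moved. The work goes in short steps, Python scripts to look and compute and a shell command to move; the robot and the scene stay as the last step left them, time stands still between calls to the robot, and variables do not carry over. Pictures are saved under pics/ and viewed, about 8 in all and at most 12, crops included, and the job is handed in when it is done.

```bash
ls; mkdir -p pics; cat > h.py <<'E'
import numpy as np,cv2,json
from workcell import bot
from scipy.spatial.transform import Rotation as R
def pose(s):
    T=np.eye(4);q=s["eef_rot"];T[:3,:3]=R.from_quat([q[1],q[2],q[3],q[0]]).as_matrix();T[:3,3]=s["tcp_pos"];return T
def snap(n):
    s=bot.observe();d=bot.snapshot(n)
    d["T"]=pose(s)@np.array(d["T_tool_cam"]) if n=="wrist" else np.array(d["cam_to_world"])
    d["K"]=np.array([[d["fx"],0,d["cx"]],[0,d["fy"],d["cy"]],[0,0,1]],float);d["dist"]=np.array(d["dist"],float)
    r,c=np.mgrid[:400,:640]
    p=cv2.undistortPoints(np.stack([c.ravel(),r.ravel()],1).astype(np.float32)[:,None],d["K"],d["dist"])[:,0].reshape(400,640,2)
    d["rays"]=np.dstack([p,np.ones((400,640))])@d["T"][:3,:3].T
    z=np.array(d["range_z"])[...,None]
    d["P"]=np.where(z>0,d["T"][:3,3]+d["rays"]*z,np.nan)
    return d
def save(d,f,s=1,crop=None):
    im=d["frame"][...,::-1]
    if crop: im=im[crop[1]:crop[3],crop[0]:crop[2]]
    cv2.imwrite("pics/"+f,cv2.resize(im,None,fx=s,fy=s,interpolation=cv2.INTER_CUBIC))
E
python3 - <<'E'
from h import *
import pickle
s=bot.observe();print({k:np.round(v,3) for k,v in s.items()});print(pose(s).round(3))
ds={}
for n in("scene","top","wrist"):
    d=snap(n);ds[n]=d;print(n,d["T"].round(2).tolist(),d["fx"])
pickle.dump(ds,open("d0.pkl","wb"))
im=np.vstack([ds["scene"]["frame"],ds["top"]["frame"]])[...,::-1]
save(ds["scene"],"s0.png",1.25);save(ds["top"],"t0.png",1.25)
E
```

```text
pics
{'clock': np.float64(0.0), 'joint_pos': array([-9.400e-01,  3.860e-01,  7.000e-03, -1.000e-03, -1.194e+00,
       -2.590e-01]), 'joint_vel': array([ 0.   ,  0.001,  0.   , -0.   ,  0.002,  0.001]), 'tau': array([ 1.0000e-03, -3.9229e+01,  1.8840e+01,  4.1860e+00, -5.0000e-03,
       -0.0000e+00]), 'tcp_pos': array([ 226.851, -581.749,  230.22 ]), 'eef_rot': array([-0.   , -0.185,  0.983,  0.001]), 'wrist_force': array([-0.223,  0.033, -0.214]), 'moment': array([ 0.041, -0.008,  0.052]), 'finger_gap': np.float64(85.566)}
[[-9.32000e-01 -3.63000e-01 -1.00000e-03  2.26851e+02]
 [-3.63000e-01  9.32000e-01  2.00000e-03 -5.81749e+02]
 [ 0.00000e+00  2.00000e-03 -1.00000e+00  2.30220e+02]
 [ 0.00000e+00  0.00000e+00  0.00000e+00  1.00000e+00]]
scene [[0.44, 0.53, -0.72, 1415.5], [0.9, -0.24, 0.36, -428.86], [0.02, -0.81, -0.58, 806.93], [0.0, 0.0, 0.0, 1.0]] 395.95072936303256
top [[-0.01, -0.99, 0.13, 425.79], [-1.0, 0.01, -0.01, -12.85], [0.01, -0.13, -0.99, 1304.85], [0.0, 0.0, 0.0, 1.0]] 411.7225376230466
wrist [[-0.36, 0.88, 0.3, 148.54], [0.93, 0.34, 0.12, -612.75], [0.0, 0.33, -0.95, 373.79], [0.0, 0.0, 0.0, 1.0]] 280.7703101607576
```

```bash
python3 -c "print(1)"; python3 -m jog --help 2>&1 | head -5
```

```text
1
invalid input: not JSON, or not a number
```

View pics/s0.png

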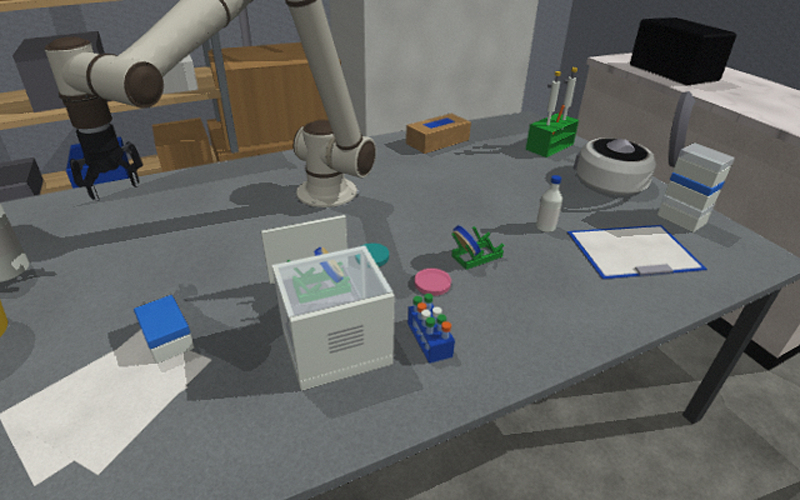

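View pics/t0.png

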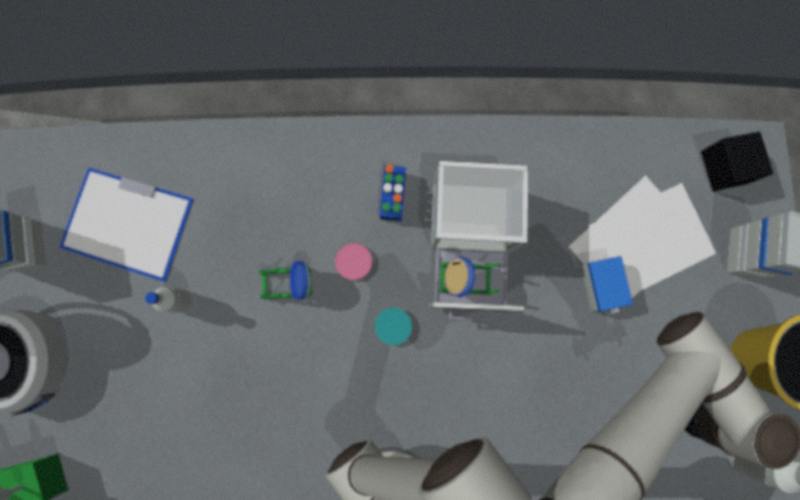

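Scene view: green stand with the blue-lidded plate at about (475,245), and the incubator at (335,310) with its drawer open towards the robot. The pink (433,282) and turquoise (375,254) discs are decoys. Top view: stand (285,282), drawer rack (470,278).

```bash
cat >> h.py <<'E'
def hsv(d): return cv2.cvtColor(np.ascontiguousarray(d["frame"]),cv2.COLOR_RGB2HSV)
def green(d):
    h=hsv(d);return (abs(h[...,0].astype(int)-60)<15)&(h[...,1]>110)&(h[...,2]>30)
def blue(d):
    h=hsv(d);return (abs(h[...,0].astype(int)-115)<15)&(h[...,1]>110)&(h[...,2]>40)
E
python3 - <<'E'
from h import *
import pickle
ds=pickle.load(open("d0.pkl","rb"))
def rep(d,m,n):
    k,l,st,c=cv2.connectedComponentsWithStats(m.astype(np.uint8))
    for i in range(1,k):
        if st[i,4]<25: continue
        p=d["P"][l==i];p=p[~np.isnan(p[:,0])]
        if len(p)<10: continue
        r=cv2.minAreaRect(p[:,:2].astype(np.float32))
        print(n,c[i].round(),st[i,4],"med",np.median(p,0).round(),"rect",np.round(r[0],0),np.round(r[1],0),round(r[2],1),"z",np.percentile(p[:,2],[2,98]).round())
for n in("top","scene"):
    d=ds[n];rep(d,green(d),n+" green");rep(d,blue(d),n+" blue")
# drawer front / white
d=ds["top"];P=d["P"];h=hsv(d)
w=(h[...,1]<60)&(h[...,2]>150)&(P[...,2]>150)&(P[...,0]>350)
rep(d,w,"white")
E
```

```text
top green [354. 222.] 68 med [ 522. -129.   53.] rect [ 523. -131.] [13. 65.] 88.2 z [45. 86.]
top green [389. 223.] 119 med [ 516. -239.   77.] rect [ 517. -226.] [49. 68.] 86.6 z [ 46. 116.]
top green [218. 227.] 194 med [516. 297.  24.] rect [518. 285.] [72. 76.] 4.2 z [ 6. 79.]
top green [ 28. 383.] 1381 med [ 31. 867. 104.] rect [  8. 939.] [ 98. 185.] 16.9 z [  8. 112.]
top blue [319. 139.] 101 med [789. -28.  52.] rect [789. -28.] [32. 68.] 83.0 z [46. 58.]
top blue [105. 184.] 632 med [643. 653.   3.] rect [681. 700.] [327. 231.] 72.9 z [-3.  9.]
top blue [312. 166.] 243 med [693.  -2.  52.] rect [713.  -8.] [59. 76.] 83.7 z [22. 62.]
top blue [  5. 190.] 215 med [623. 935. 147.] rect [625. 934.] [ 31. 126.] 89.0 z [136. 158.]
top blue [612. 197.] 213 med [ 576. -916.  149.] rect [ 568. -922.] [146.  70.] 21.0 z [135. 156.]
top blue [375. 222.] 147 med [ 514. -185.  141.] rect [ 520. -182.] [32. 88.] 84.8 z [119. 150.]
top blue [488. 227.] 1097 med [ 500. -541.   71.] rect [ 503. -560.] [123. 119.] 10.8 z [62. 76.]
top blue [239. 224.] 392 med [520. 213.  90.] rect [521. 219.
[... 1555 characters left out ...]
329. 243.] 72.9 z [-3.  6.]
scene blue [263. 217.] 67 med [ 658. -204.  193.] rect [ 659. -204.] [68. 11.] 5.2 z [191. 196.]
scene blue [129. 257.] 1201 med [ 521. -544.   69.] rect [ 479. -550.] [182.  85.] 10.5 z [50. 72.]
scene blue [345. 271.] 725 med [789. -29.  42.] rect [746.   1.] [ 86. 135.] 84.0 z [ 0. 56.]
white [385. 161.] 4406 med [ 678. -208.  195.] rect [ 681. -210.] [200. 177.] 86.9 z [190. 200.]
white [635. 191.] 405 med [ 580. -930.  233.] rect [ 586. -929.] [ 37. 124.] 83.4 z [229. 238.]
white [381. 245.] 201 med [ 450. -187.  188.] rect [ 450. -195.] [194.   9.] 87.1 z [184. 192.]
white [561. 278.] 798 med [ 372. -464.  569.] rect [ 378. -471.] [55. 80.] 0.0 z [556. 578.]
```

```bash
python3 -m jog '[[0,0,-40,0],[0,0,-30,0],[-28,33,0,0],[-28,33,0,0],[-28,33,0,0],[-28,33,0,0],[-28,33,0,0],[-28,33,0,0],[-28,33,0,0],[-28,33,0,0],[-28,33,0,0],[-28,33,0,0]]' 0 40
python3 -m jog '[[-28,33,0,0],[-28,33,0,0],[-28,33,0,0],[-28,33,0,0],[-28,33,0,0],[-28,33,0,0],[-28,33,0,0],[-28,33,0,0],[-28,33,0,0],[-28,33,0,8.5],[0,0,0,8.5],[0,0,0,0]]'
python3 - <<'E'
from h import *
import pickle
s=bot.observe();print(s["joint_pos"].round(2),pose(s).round(3))
d=snap("wrist");pickle.dump(d,open("d1.pkl","wb"));save(d,"w1.png",1.25)
m=np.nan_to_num(d["P"][...,2])
print(d["T_tool_cam"])
E
```

```text
clock: 1.35
tcp_pos: [368.0, -171.4, 301.3]
eef_rot: [0.0, -0.185, 0.983, 0.0]
wrist_force: [1.1, -0.3, 0.3]
finger_gap: 85.5
clock: 2.55
tcp_pos: [508.9, 237.1, 300.1]
eef_rot: [-0.001, -0.038, 0.999, -0.001]
wrist_force: [0.2, 0.3, -0.2]
finger_gap: 85.5
[ 0.72  0.24 -0.03 -0.   -1.3  -2.22] [[-9.97000e-01 -7.70000e-02 -2.00000e-03  5.08896e+02]
 [-7.70000e-02  9.97000e-01 -1.00000e-03  2.37081e+02]
 [ 2.00000e-03 -1.00000e-03 -1.00000e+00  3.00106e+02]
 [ 0.00000e+00  0.00000e+00  0.00000e+00  1.00000e+00]]
[[ 5.82539526e-05 -9.45273285e-01 -3.26279654e-01  8.42358450e+01]
 [ 9.99999931e-01 -6.45362604e-05  3.65509617e-04 -7.34874738e-03]
 [-3.66563345e-04 -3.26279653e-01  9.45273216e-01 -1.43433085e+02]
 [ 0.00000000e+00  0.00000000e+00  0.00000000e+00  1.00000000e+00]]
```

View pics/w1.png

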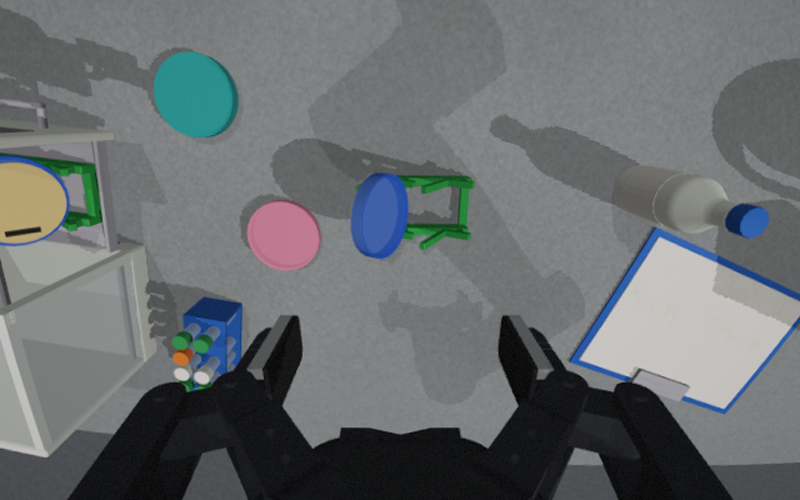

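The wrist view shows the plate in the stand at (380,215), leaning left (−y), with the empty slot to its right. The fingers are at the bottom, (280,350) and (520,350).

```bash
cat >> h.py <<'E'
def plate(d,m,near,yaw0=0):
    """plane fit of face points (RANSAC), circle in plane"""
    p=d["P"][m];p=p[~np.isnan(p[:,0])];p=p[np.linalg.norm(p[:,:2]-near,axis=1)<75]
    rng=np.random.default_rng(0);best=None
    for _ in range(400):
        a=p[rng.choice(len(p),3,False)];n=np.cross(a[1]-a[0],a[2]-a[0]);l=np.linalg.norm(n)
        if l<200: continue
        n/=l;k=abs((p-a[0])@n)<1.5
        if best is None or k.sum()>best.sum(): best=k
    q=p[best];c=q.mean(0);n=np.linalg.svd(q-c)[2][2];n*=np.sign(n[2])
    u=np.array([0,0,1])-n*n[2];u/=np.linalg.norm(u);v=np.cross(u,n)
    uv=np.c_[(q-c)@u,(q-c)@v].astype(np.float32);(a,b),r=cv2.minEnclosingCircle(uv)
    print("pts",len(p),"inl",len(q),"n",n.round(3),"u",u.round(3),"yaw",round(np.degrees(np.arctan2(-n[0],n[1])),1),"facecentre",(c+a*u+b*v).round(1),"r",round(r,1),"u range",np.percentile(uv[:,0],[1,99]).round(1),"v",np.percentile(uv[:,1],[1,99]).round(1), "z",p[:,2].min().round(),p[:,2].max().round())
    return c+a*u+b*v,n,u
E
python3 - <<'E'
from h import *
import pickle
d=pickle.load(open("d1.pkl","rb"))
f,n,u=plate(d,blue(d),[515,219]);print("mid",f-10*n)
m=green(d);p=d["P"][m];p=p[~np.isnan(p[:,0])];p=p[np.linalg.norm(p[:,:2]-[515,260],axis=1)<110]
print("green rect",cv2.minAreaRect(p[:,:2].astype(np.float32)),p[:,2].max())
c=np.array([516,219]);
for a in (0,2,4,6,8):
    t=np.radians(a);R2=np.array([[np.cos(t),np.sin(t)],[-np.sin(t),np.cos(t)]]);q=(p[:,:2])@R2.T
    h=np.histogram(q[:,0],bins=np.arange(q[:,0].min(),q[:,0].max()+3,3))[0];print(a,q.min(0).round(1),q.max(0).round(1),(h**2).sum())
dd=pickle.load(open("d0.pkl","rb"))["top"];plate(dd,blue(dd),[515,219])
E
```

```text
pts 2535 inl 1972 n [-0.057  0.863  0.502] u [ 0.033 -0.501  0.865] yaw 3.8 facecentre [519.1 224.3  73.2] r 47.2 u range [-47.2  40.5] v [-44.2  41.9] z 0.0 357.0
mid [519.71122923 215.67201052  68.15947287]
green rect ((528.3892822265625, 248.057373046875), (94.31564331054688, 151.31080627441406), 3.766448974609375) 362.62572739175585
0 [476.9 170.6] [573.5 324.8] 179944
2 [487.6 153. ] [583.  305.7] 213140
4 [497.3 135. ] [591.7 286.4] 221958
6 [503.8 116.9] [599.7 268.8] 213636
8 [508.4  98.6] [607.  250.8] 184488
pts 390 inl 231 n [-0.057  0.863  0.502] u [ 0.033 -0.501  0.865] yaw 3.8 facecentre [519.3 223.6  75.7] r 47.2 u range [-42.   40.6] v [-41.7  41.8] z -4.0 115.0
```

```bash
python3 -m jog '[[-9,-36,0,0.6],[0,0,40,0],[0,0,40,0],[0,0,40,0],[0,0,40,0],[0,0,20,0],[0,0,20,0],[0,0,15,0],[0,0,0,0],[0,0,0,0]]' 0 40
python3 -m jog '[[0,0,0,0],[0,0,0,0],[0,0,0,0],[0,0,0,0],[0,0,0,0],[0,0,0,0]]' 0.56 20
python3 - <<'E'
from h import *
s=bot.observe();print(pose(s).round(3))
d=snap("wrist");save(d,"w2.png",1.25)
E
```

```text
clock: 3.6
tcp_pos: [521.0, 200.3, 87.0]
eef_rot: [0.0, -0.033, 0.999, 0.0]
wrist_force: [0.2, 1.0, 0.5]
finger_gap: 85.6
clock: 4.2
tcp_pos: [520.7, 200.9, 86.4]
eef_rot: [0.0, -0.032, 0.999, 0.0]
wrist_force: [0.5, -0.2, -0.1]
finger_gap: 37.4
[[-9.98000e-01 -6.50000e-02  0.00000e+00  5.20720e+02]
 [-6.50000e-02  9.98000e-01  0.00000e+00  2.00909e+02]
 [-0.00000e+00  0.00000e+00 -1.00000e+00  8.63680e+01]
 [ 0.00000e+00  0.00000e+00  0.00000e+00  1.00000e+00]]
```

View pics/w2.png

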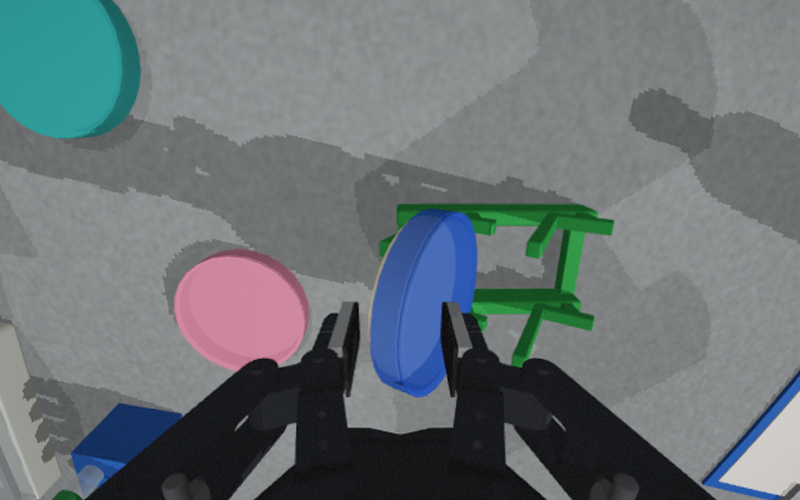

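The fingers straddle the leaning plate, left pad at (345,350) and right pad at (455,350), and the plate sits centred between them. Next I raise it upright while closing.

```bash
python3 -m jog '[[0,0,4,0],[0,0,0,0],[0,1,0,0],[0,2,-1,0],[0,2,-1,0],[0,2,-1.5,0],[0,2,-1.5,0],[0,1.5,-1.5,0],[0,0,0,0]]' 0.62 20
python3 -m jog '[[0,2,-1,0],[0,2,-1,0],[0,2,-1.5,0],[0,2,-1.5,0],[0,2.4,-1.5,0],[0,0,0,0]]' 0.67 20
python3 -m jog '[[0,2,-1,0],[0,2,-1,0],[0,2,-1,0],[0,2,-1,0],[0,2,-1,0],[0,0,0,0]]' 0.71 20
python3 - <<'E'
from h import *
s=bot.observe();print(s["wrist_force"],s["tcp_pos"],s["finger_gap"])
d=snap("wrist");save(d,"w3.png",1.25)
E
```

```text
clock: 5.15
tcp_pos: [520.1, 211.7, 89.0]
eef_rot: [0.0, -0.032, 0.999, 0.0]
wrist_force: [0.5, -0.5, -0.2]
finger_gap: 32.4
clock: 5.75
tcp_pos: [519.5, 222.2, 95.6]
eef_rot: [0.0, -0.033, 0.999, 0.0]
wrist_force: [0.9, 0.6, -0.8]
finger_gap: 28.0
clock: 6.35
tcp_pos: [518.8, 232.1, 100.5]
eef_rot: [0.0, -0.032, 0.999, 0.0]
wrist_force: [-0.2, -0.4, 0.8]
finger_gap: 25.1
[-0.16775375 -0.38547151  0.77102833] [518.81265611 232.05889145 100.4886842 ] 25.073315165557634
```

View pics/w3.png

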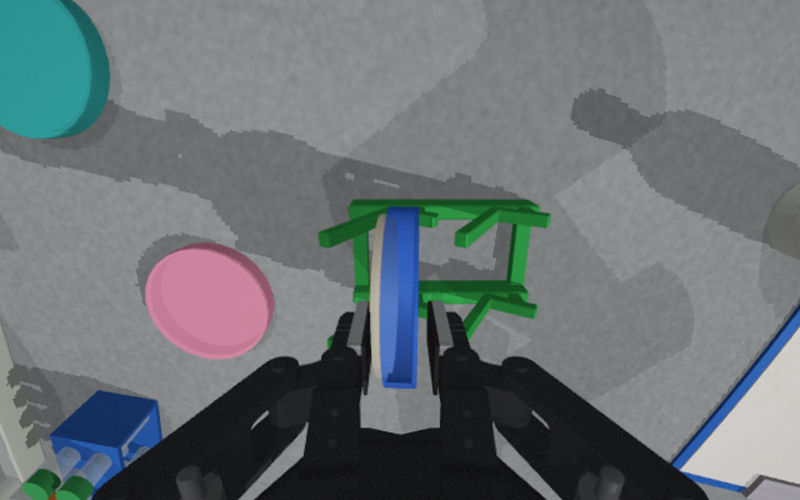

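The plate now stands almost upright between the pads, with the lid on the right (+y). Next I pinch it and lift it slightly.

```bash
python3 -m jog '[[0,0,0,0],[0,0,0,0],[0,0,0,0],[0,0,0,0],[0,0,0,0],[0,0,0,0]]' 1 45
python3 -m jog '[[0,0,-3,0],[0,0,-5,0],[0,0,-10,0],[0,0,-20,0],[0,0,-20,0],[0,0,-30,0],[0,0,-40,0],[0,0,-20,0],[0,0,0,0]]'
python3 - <<'E'
from h import *
s=bot.observe();print(s["wrist_force"],s["tcp_pos"],s["finger_gap"])
d=snap("wrist");save(d,"w4.png",1.25);np.save("p4.npy",d["P"])
m=blue(d);m[:150]=0;m[330:]=0;m[:,:250]=0;m[:,400:]=0
p=d["P"][m];p=p[~np.isnan(p[:,0])];p=p[p[:,2]>100];print(np.percentile(p,[1,50,99],axis=0).round(1))
E
```

```text
clock: 7.0
tcp_pos: [518.7, 231.6, 100.3]
eef_rot: [-0.0, -0.032, 0.999, -0.0]
wrist_force: [-0.0, -0.6, -0.4]
finger_gap: 18.2
clock: 7.9
tcp_pos: [520.4, 232.7, 253.3]
eef_rot: [0.004, -0.033, 0.999, 0.003]
wrist_force: [0.8, 0.4, -0.9]
finger_gap: 18.3
[ 0.83513873  0.3846511  -0.87107907] [520.38466687 232.74981504 253.3035335 ] 18.272433391795573
[[474.8 225.8 230.7]
 [501.9 233.8 270.3]
 [550.6 242.4 277.3]]
```

View pics/w4.png

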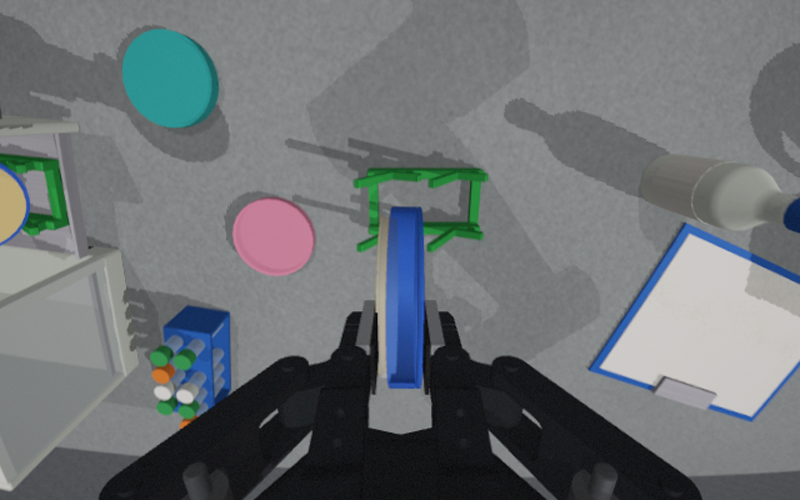

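The plate is pinched upright with lid and base together, about 24 mm deep in the fingers. Next: rise, carry it towards the drawer and look at the slots.

```bash
python3 -m jog '[[0,0,-25,0],[0,0,-25,0],[3,-42,0,0],[3,-42,0,0],[3,-42,0,0],[3,-42,0,0],[3,-42,0,0],[3,-42,0,0],[3,-42,0,0],[2,-30,0,0],[0,0,0,0],[0,0,0,0]]'
python3 - <<'E'
from h import *
import pickle
s=bot.observe();print(s["joint_pos"].round(2),pose(s).round(3).tolist())
d=snap("wrist");t=snap("top");pickle.dump((d,t),open("d5.pkl","wb"));save(d,"w5.png",1.25)
for e in(d,t):
    h=hsv(e);am=(h[...,0]>12)&(h[...,0]<30)&(h[...,1]>60)&(h[...,2]>110);print(am.sum())
    try: f,n,u=plate(e,am,[520,-165]);print("mid",f-10*n)
    except Exception as x: print(x)
    m=green(e);p=e["P"][m];p=p[~np.isnan(p[:,0])];p=p[(abs(p[:,0]-520)<60)&(abs(p[:,1]+190)<100)]
    print("green",cv2.minAreaRect(p[:,:2].astype(np.float32)),np.percentile(p[:,2],[1,99]))
    P=e["P"];w=(h[...,1]<60)&(h[...,2]>120)&(abs(P[...,2]-188)<6)&(abs(P[...,0]-450)<25)&(abs(P[...,1]+195)<130)
    q=P[w]
    if len(q)>10: print("front",cv2.minAreaRect(q[:,:2].astype(np.float32)))
    w=(h[...,1]<60)&(h[...,2]>120)&(abs(P[...,2]-195)<7)&(P[...,0]>560)&(P[...,0]<800)&(abs(P[...,1]+210)<140)
    q=P[w]
    if len(q)>10: print("roof",cv2.minAreaRect(q[:,:2].astype(np.float32)))
E
```

```text
clock: 9.15
tcp_pos: [516.0, -93.5, 297.0]
eef_rot: [-0.001, -0.031, 1.0, 0.0]
wrist_force: [-0.5, 0.5, -0.7]
finger_gap: 18.4
[ 0.13  0.17 -0.12 -0.   -1.28 -1.64] [[-0.998, -0.063, -0.003, 515.968], [-0.063, 0.998, 0.0, -93.532], [0.003, 0.001, -1.0, 296.951], [0.0, 0.0, 0.0, 1.0]]
2321
pts 2307 inl 2253 n [0.054 0.867 0.496] u [-0.031 -0.495  0.868] yaw -3.6 facecentre [ 521.3 -155.3  113.3] r 42.4 u range [-41.9  36.8] v [-40.9  36.8] z 39.0 312.0
mid [ 520.78264623 -163.99551371  108.37555754]
green ((530.9635009765625, -198.33367919921875), (147.0773468017578, 95.97024536132812), 86.8017578125) [ 41.1646614  120.04356779]
front ((449.43536376953125, -195.68710327148438), (199.20655822753906, 10.538824081420898), 86.3936538696289)
roof ((679.8629760742188, -210.35411071777344), (201.68133544921875, 173.92166137695312), 86.41961669921875)
664
pts 71 inl 49 n [0.07  0.875 0.478] u [-0.038 -0.477  0.878] yaw -4.6 facecentre [ 500.5 -155.3  114.3] r 32.9 u range [-32.1  28.1] v [-8.7  8.4] z 85.0 560.0
mid [ 499.75837481 -164.05224699  109.48826958]
green ((518.3126831054688, -189.5907440185547), (122.06004333496094, 67.56484985351562), 87.84099578857422) [ 47.59031418 116.8145509 ]
front ((449.939208984375, -195.05181884765625), (194.69049072265625, 9.937358856201172), 87.2936019897461)
roof ((681.0934448242188, -210.46182250976562), (199.13015747070312, 177.8419189453125), 86.7735595703125)
```

View pics/w5.png

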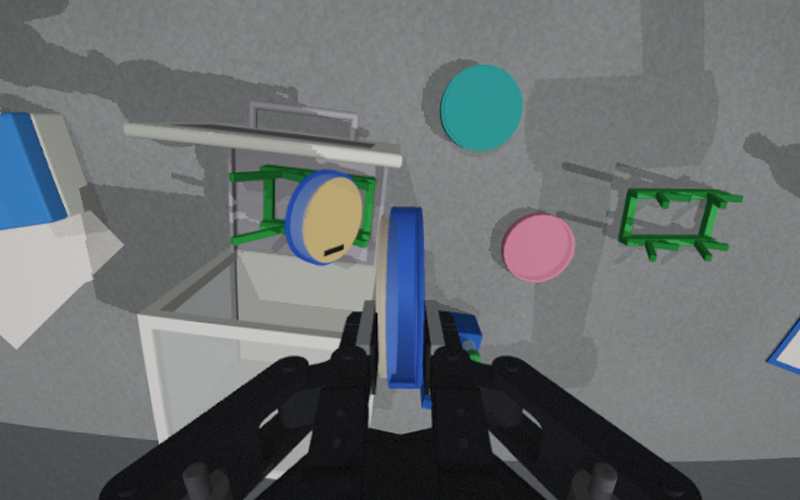

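The drawer's free slot lies left of the other plate at about (265,205); the other plate, amber base up, is at (325,217). I'll check the finger thickness near the tip for clearance before placing.

```bash
python3 - <<'E'
from h import *
import pickle
d,t=pickle.load(open("d5.pkl","rb"))
s=bot.observe();Ti=np.linalg.inv(pose(s))
P=d["P"].reshape(-1,3);P=P[~np.isnan(P[:,0])];q=P@Ti[:3,:3].T+Ti[:3,3]
h=hsv(d).reshape(-1,3)
for z in range(-60,8,4):
    k=q[(q[:,2]>=z)&(q[:,2]<z+4)&(abs(q[:,1])<60)&(abs(q[:,0])<50)]
    a=k[k[:,1]>10.5];b=k[k[:,1]<-10.5]
    if len(a)and len(b): print(z,len(a),"y+",a[:,1].max().round(1),"y-",b[:,1].min().round(1),"x",a[:,0].min().round(),a[:,0].max().round())
k=q[(abs(q[:,1])<10)&(abs(q[:,0])<60)&(q[:,2]>-40)&(q[:,2]<90)]
print("plate x",np.percentile(k[:,0],[1,99]),"z",np.percentile(k[:,2],[1,99]),"y",np.percentile(k[:,1],[1,99]))
E
```

```text
-60 1277 y+ 46.1 y- -48.5 x -13.0 13.0
-56 1126 y+ 44.0 y- -46.0 x -13.0 15.0
-52 469 y+ 42.0 y- -44.1 x -11.0 15.0
-48 369 y+ 38.5 y- -41.6 x 6.0 14.0
-44 144 y+ 30.4 y- -32.2 x 7.0 14.0
-40 69 y+ 19.2 y- -25.8 x 7.0 12.0
-36 56 y+ 21.8 y- -23.5 x 7.0 12.0
-32 105 y+ 21.7 y- -23.8 x 6.0 12.0
-28 98 y+ 21.8 y- -24.0 x 6.0 12.0
-24 96 y+ 21.9 y- -24.1 x 6.0 12.0
-20 87 y+ 21.8 y- -23.8 x 7.0 12.0
-16 74 y+ 21.9 y- -24.0 x 6.0 12.0
-12 72 y+ 21.6 y- -23.8 x 7.0 12.0
-8 32 y+ 19.0 y- -22.2 x 7.0 12.0
-4 6 y+ 14.7 y- -16.4 x 11.0 11.0
plate x [-28.00442679  46.16739267] z [-37.79284037  25.98935278] y [-9.71310873  9.73240309]
```

```bash
python3 -m jog '[[2,-40,0,0],[2,-42,0,0],[2,-41.5,0,0],[0,0,0,-8.5],[0,0,0,-8.5],[0,0,0,-8.5],[0,0,0,-8.5],[0,0,0,-8.5],[0,0,0,-8.5],[0,0,0,-8.5],[0,0,0,-8.5],[0,0,0,-8.5]]'
python3 -m jog '[[0,0,0,-8.5],[0,0,0,-8.5],[0,0,0,-8.5],[0,0,0,-8.5],[0,0,0,-8.5],[0,0,0,-8.5],[0,0,0,-8.5],[0,0,0,-8.5],[0,0,0,-8.5],[0,0,0,-8.5],[0,0,0,-8.5],[0,0,0,-3]]'
python3 -m jog '[[0,0,0,0],[0,0,0,0]]'
python3 - <<'E'
from h import *
import pickle
s=bot.observe();print(s["joint_pos"].round(2),pose(s).round(3).tolist(),s["finger_gap"])
d=snap("wrist");save(d,"w6.png",1.25)
f=d["frame"]
C=np.array([517.5,-221.6]);Y=np.array([.06,.998]);X=np.array([.998,-.06])
T=pose(s);e=np.array([517.8,-217.1,297])-T[:3,3];print("tool delta",T[:3,:3].T@e,"yaw",np.degrees(np.arctan2(T[1,0],T[0,0])))
E
```

```text
clock: 10.45
tcp_pos: [519.0, -215.3, 298.0]
eef_rot: [-0.0, -0.647, 0.762, 0.0]
wrist_force: [0.9, 0.3, -1.1]
finger_gap: 18.7
clock: 11.65
tcp_pos: [519.0, -215.3, 298.0]
eef_rot: [-0.0, 1.0, -0.026, -0.0]
wrist_force: [0.6, -0.8, -1.0]
finger_gap: 18.8
clock: 11.85
tcp_pos: [518.9, -215.8, 298.1]
eef_rot: [-0.0, 1.0, -0.029, -0.0]
wrist_force: [-1.4, -0.2, -0.7]
finger_gap: 18.7
[-0.11  0.24 -0.04 -0.   -1.3   1.62] [[0.998, -0.057, -0.0, 518.918], [-0.057, -0.998, 0.0, -215.804], [-0.0, -0.0, -1.0, 298.117], [0.0, 0.0, 0.0, 1.0]] 18.708703767106165
tool delta [-1.04134114  1.35853168  1.11690236] yaw -3.2814981142917765
```

View pics/w6.png

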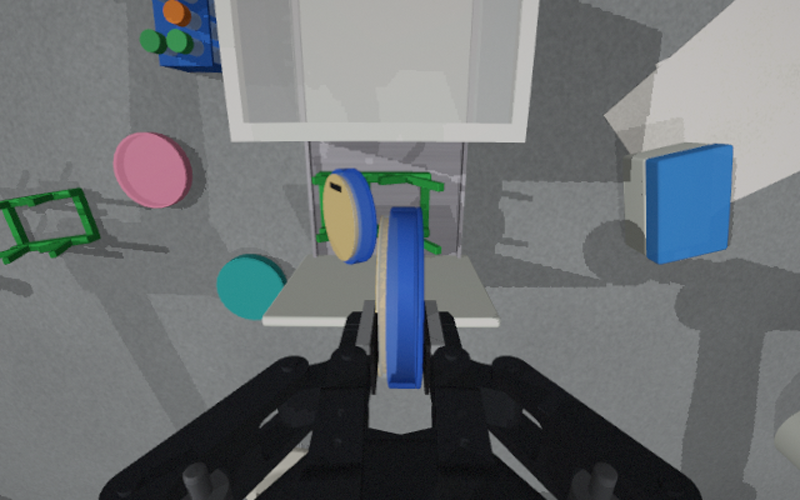

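The plate is turned over: lid now on the −y side (right), plate over the free slot, other plate at (350,215) undisturbed. Next I descend.

```bash
python3 -m jog '[[-1,1.4,20,0],[0,0,30,0],[0,0,30,0],[0,0,30,0],[0,0,20,0],[0,0,13,0],[0,0,0,0]]'
python3 -m jog '[[0,0,3,0],[0,0,2,0],[0,0,2,0],[0,0,2,0],[0,0,0,0]]'
python3 - <<'E'
from h import *
s=bot.observe();print(s["wrist_force"],s["tcp_pos"],s["finger_gap"])
d=snap("wrist");save(d,"w7.png",1.25)
E
```

```text
clock: 12.6
tcp_pos: [516.3, -217.6, 153.1]
eef_rot: [-0.0, 1.0, -0.029, -0.002]
wrist_force: [-0.8, -0.0, -0.8]
finger_gap: 18.6
clock: 13.1
tcp_pos: [517.5, -218.1, 146.3]
eef_rot: [-0.0, 1.0, -0.029, 0.0]
wrist_force: [-0.1, -0.6, -1.5]
finger_gap: 18.4
[-0.08944339 -0.64879067 -1.54904548] [ 517.51040118 -218.0570038   146.34081451] 18.427835037542547
```

View pics/w7.png

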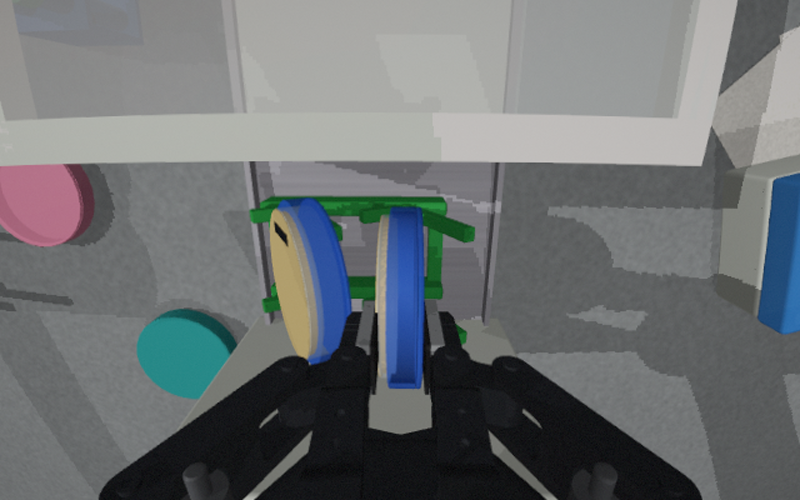

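The plate is between the struts, and the left finger (355,330) just clears the other plate. I keep easing down in small steps, watching for contact.

```bash
python3 -m jog '[[0,0,1,0],[0,0,1,0],[0,0,0,0]]'; python3 -m jog '[[0,0,1,0],[0,0,1,0],[0,0,0,0]]'; python3 -m jog '[[0,-0.5,1,0],[0,-0.5,1,0],[0,0,0,0]]';python3 -c "
from h import *
for i in range(3):
  s=bot.observe();print(s['wrist_force'].round(1),s['moment'].round(2),s['tcp_pos'].round(1))"
```

```text
clock: 13.45
tcp_pos: [517.7, -218.0, 144.2]
eef_rot: [-0.0, 1.0, -0.029, 0.0]
wrist_force: [0.3, 0.9, -1.1]
finger_gap: 18.4
clock: 13.75
tcp_pos: [517.9, -218.0, 142.6]
eef_rot: [-0.0, 1.0, -0.029, 0.0]
wrist_force: [0.5, 1.3, 1.2]
finger_gap: 18.7
clock: 14.05
tcp_pos: [518.1, -217.0, 140.4]
eef_rot: [-0.0, 1.0, -0.029, 0.001]
wrist_force: [2.1, 2.1, 1.9]
finger_gap: 18.5
[2.1 2.1 1.9] [ 0.57 -0.38  0.02] [ 518.1 -217.   140.4]
[2.1 2.1 1.9] [ 0.57 -0.38  0.02] [ 518.1 -217.   140.4]
[2.1 2.1 1.9] [ 0.57 -0.38  0.02] [ 518.1 -217.   140.4]
```

Contact with the strut as predicted: about 2 N in +y and +z. I'm loosening in stages and leaning the plate over.

```bash
python3 -m jog '[[0,0,0,0],[0,0,0,0],[0,1,1,0],[0,1,1,0],[0,0,0,0]]' 0.75 20
python3 -m jog '[[0,1,1,0],[0,1.3,1,0],[0,1,1,0],[0,1,1,0],[0,0,0,0]]' 0.715
python3 -m jog '[[0,1,1,0],[0,1,1,0],[0,1,0.5,0],[0,1,0.5,0],[0,1,0,0],[0,0,0,0]]' 0.69
python3 - <<'E'
from h import *
s=bot.observe();print(s["wrist_force"],s["tcp_pos"],s["finger_gap"])
d=snap("wrist");save(d,"w8.png",1.25)
E
```

```text
clock: 14.55
tcp_pos: [517.2, -219.3, 137.9]
eef_rot: [-0.0, 1.0, -0.029, -0.0]
wrist_force: [-0.5, -0.8, 0.5]
finger_gap: 21.2
clock: 15.05
tcp_pos: [517.2, -223.5, 134.1]
eef_rot: [-0.0, 1.0, -0.029, -0.0]
wrist_force: [0.1, 0.5, -0.0]
finger_gap: 24.3
clock: 15.65
tcp_pos: [517.0, -228.5, 131.3]
eef_rot: [0.0, 1.0, -0.029, -0.0]
wrist_force: [-0.2, -0.4, 0.2]
finger_gap: 26.5
[-0.18596122 -0.37939603  0.23636793] [ 516.99447891 -228.51687578  131.28908057] 26.458893154795028
```

View pics/w8.png

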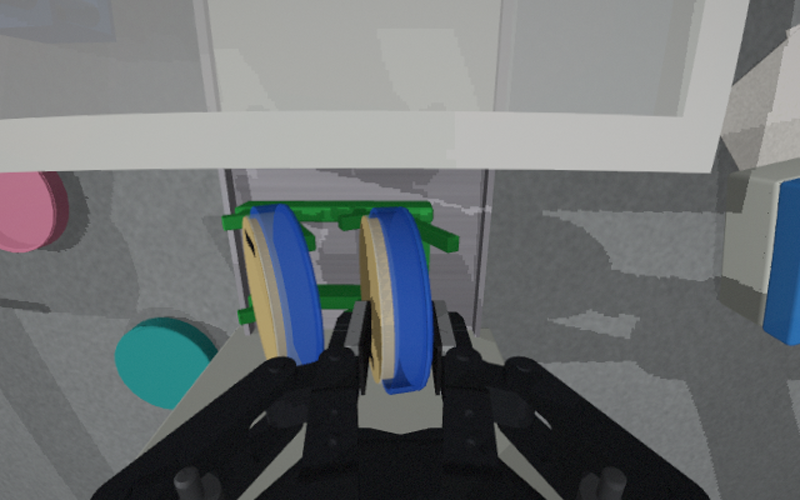

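The plate leans against the −y finger with its rim in the slot, still closed, and the other plate is untouched. I'm continuing to 30°.

```bash
python3 -m jog '[[0,1.3,0.2,0],[0,1.3,0.2,0],[0,1.3,0.3,0],[0,1.3,0.3,0],[0,1.3,0.3,0],[0,1.3,0.3,0],[0,0,0,0]]' 0.65
python3 -m jog '[[0,1.3,0.5,0],[0,1.3,0.5,0],[0,1.3,0.5,0],[0,1.3,0.5,0],[0,1.3,0.5,0],[0,1.3,0.5,0],[0,1.3,0.5,0],[0,1.3,0.5,0],[0,1.3,0,0],[0,0,0,0]]' 0.60
python3 -m jog '[[0,1,0,0],[0,1,0,0],[0,1,0,0],[0,0,0,0],[0,0,0,0]]' 0.56
python3 - <<'E'
from h import *
s=bot.observe();print(s["wrist_force"],s["tcp_pos"],s["finger_gap"])
d=snap("wrist");save(d,"w9.png",1.25)
E
```

```text
clock: 16.4
tcp_pos: [516.5, -236.3, 129.6]
eef_rot: [-0.0, 1.0, -0.029, -0.0]
wrist_force: [0.8, -0.6, -0.1]
finger_gap: 29.9
clock: 17.4
tcp_pos: [515.9, -248.0, 125.7]
eef_rot: [0.0, 1.0, -0.029, -0.0]
wrist_force: [0.5, -0.1, 0.6]
finger_gap: 34.2
clock: 17.9
tcp_pos: [515.7, -250.4, 125.7]
eef_rot: [-0.0, 1.0, -0.029, -0.0]
wrist_force: [1.0, 2.3, -0.2]
finger_gap: 37.6
[ 0.96155162  2.28051761 -0.24188565] [ 515.73268562 -250.42328311  125.6739707 ] 37.6085992545688
```

View pics/w9.png

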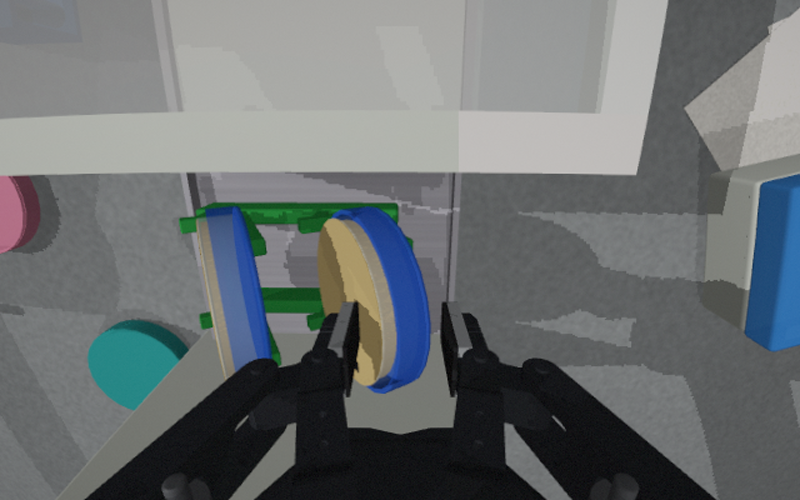

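The plate lies back on its struts: the −y finger (right) is free and the +y finger (left) lightly touches the base. Next: open a little, rise straight up and look.

```bash
python3 -m jog '[[0,-1,0,0],[0,0,0,0],[0,0,0,0],[0,0,-4,0],[0,0,-8,0],[0,0,-20,0],[0,0,-30,0],[0,0,-40,0],[0,0,-40,0],[0,0,-20,0],[0,0,0,0]]' 0.46
python3 - <<'E'
from h import *
import pickle
s=bot.observe();T=pose(s);print(T.round(3).tolist())
d=snap("wrist");t=snap("top");pickle.dump((d,t),open("d10.pkl","wb"));save(d,"w10.png",1.25)
h=hsv(d);am=(h[...,0]>12)&(h[...,0]<30)&(h[...,1]>60)&(h[...,2]>90)
for near in([514,-232],[521,-160]):
    p=d["P"].copy();m=am&(np.linalg.norm(d["P"][...,:2]-near,axis=-1)<38)
    f,n,u=plate(d,m,near);print("mid",f-10*n)
P=t["P"];h=hsv(t);w=(h[...,1]<60)&(h[...,2]>120)&(abs(P[...,2]-188)<6)&(abs(P[...,0]-450)<25)&(abs(P[...,1]+195)<130)
print("front",cv2.minAreaRect(P[w][:,:2].astype(np.float32)))
E
```

```text
clock: 19.05
tcp_pos: [517.3, -250.6, 292.8]
eef_rot: [0.001, 1.0, -0.029, 0.005]
wrist_force: [0.1, 0.4, 0.2]
finger_gap: 46.3
[[0.998, -0.057, 0.009, 517.329], [-0.057, -0.998, -0.003, -250.561], [0.009, 0.002, -1.0, 292.801], [0.0, 0.0, 0.0, 1.0]]
pts 1451 inl 1451 n [0.054 0.864 0.501] u [-0.031 -0.5    0.865] yaw -3.6 facecentre [ 517.8 -221.9  112.4] r 42.4 u range [-43.7  35.6] v [-32.7  37.4] z 76.0 149.0
mid [ 517.23076572 -230.51938874  107.4250199 ]
pts 880 inl 880 n [0.053 0.866 0.498] u [-0.03  -0.497  0.867] yaw -3.5 facecentre [ 518.8 -152.6  109.1] r 48.2 u range [-43.   37.1] v [-36.   36.4] z 71.0 150.0
mid [ 518.2881114  -161.30128718  104.10864905]
front ((448.1913757324219, -237.39425659179688), (115.35041046142578, 10.111621856689453), 86.5319595336914)
```

View pics/w10.png

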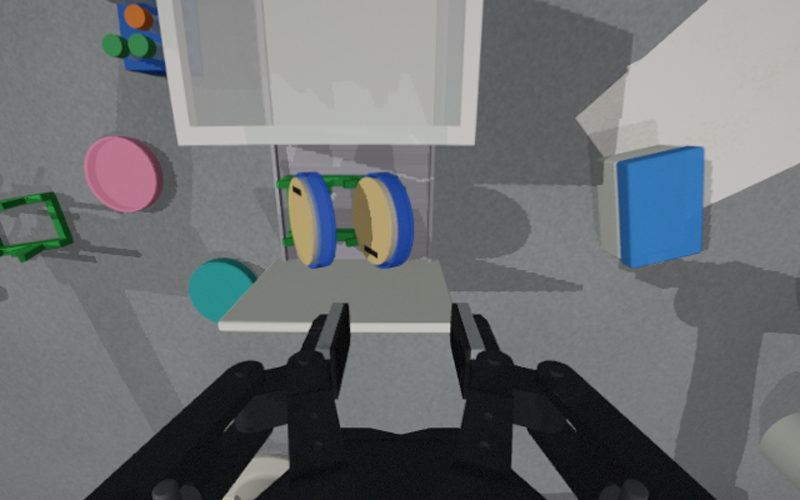

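The two amber discs at (315,220) and (382,220) now lean alike with the blue lids underneath. The plate centre is within about 2 mm of the slot. Next: move in front of the drawer with the fingers shut.

```bash
python3 -m jog '[[-39,-17,0,0],[-38,-17,0,0],[-38,-16.5,0,0],[0,0,40,0],[0,0,40,0],[0,0,40,0],[0,0,25,0],[0,0,13,0],[0,0,0,0],[0,0,0,0]]' 1 40
python3 -m jog '[[5,0,0,0],[5,0,0,0],[4,0,0,0],[3,0,0,0],[2,0,0,0],[2,0,0,0],[2,0,0,0],[2,0,0,0],[2,0,0,0],[2,0,0,0],[2,0,0,0],[2,0,0,0]]'
python3 -c "
from h import *
s=bot.observe();print(s['wrist_force'].round(1),s['tcp_pos'].round(1),s['joint_pos'].round(2))"
```

```text
clock: 20.15
tcp_pos: [403.5, -192.8, 129.3]
eef_rot: [0.0, 1.0, -0.029, -0.001]
wrist_force: [-0.4, -0.2, -0.0]
finger_gap: 0.0
clock: 21.35
tcp_pos: [436.2, -194.7, 129.5]
eef_rot: [-0.0, 1.0, -0.029, -0.001]
wrist_force: [-2.8, -0.4, -0.1]
finger_gap: -0.2
[-2.8 -0.4 -0.1] [ 436.2 -194.7  129.5] [-0.08  0.24 -0.49 -0.   -0.84  1.59]
```

Pushing at −2.8 N, as expected for the drawer's friction.

```bash
python3 -m jog '[[2,0,-2,0],[3,0,-2,0],[4,0,-2,0],[5,0,-1,0],[6,0,0,0],[6,0,0,0],[6,0,0,0],[6,0,0,0],[6,0,0,0],[6,0,0,0],[6,0,0,0],[6,0,0,0]]'
python3 -m jog '[[6,0,0,0],[6,0,0,0],[6,0,0,0],[6,0,0,0],[6,0,0,0],[6,0,0,0],[5,0,0,0],[4,0,0,0],[3,0,0,0],[2,0,0,0],[2,0,0,0],[0,0,0,0]]'
python3 -c "
from h import *
s=bot.observe();print(s['wrist_force'].round(1),s['tcp_pos'].round(1))"
```

```text
clock: 22.55
tcp_pos: [499.4, -198.4, 136.9]
eef_rot: [0.0, 1.0, -0.029, 0.0]
wrist_force: [-3.1, -0.8, 2.3]
finger_gap: 0.1
clock: 23.75
tcp_pos: [551.0, -201.2, 136.7]
eef_rot: [-0.0, 1.0, -0.029, 0.0]
wrist_force: [-1.4, -1.1, 0.2]
finger_gap: -0.0
[-1.4 -1.1  0.2] [ 551.  -201.2  136.7]
```

```bash
python3 -m jog '[[2,0,0,0],[3,0,0,0],[3,0,0,0],[3,0,0,0],[2,0,0,0],[0,0,0,0]]'
python3 -m jog '[[1,0,0,0],[1,0,0,0],[1,0,0,0],[0,0,0,0]]'
python3 -m jog '[[1,0,0,0],[1,0,0,0],[1,0,0,0],[0,0,0,0]]'
python3 -m jog '[[1,0,0,0],[1,0,0,0],[1,0,0,0],[0,0,0,0]]'
```

```text
clock: 24.35
tcp_pos: [564.3, -202.0, 136.7]
eef_rot: [0.0, 1.0, -0.029, 0.001]
wrist_force: [-0.6, 0.6, -0.1]
finger_gap: 0.2
clock: 24.75
tcp_pos: [566.7, -202.2, 136.7]
eef_rot: [-0.0, 1.0, -0.029, 0.0]
wrist_force: [-2.1, 0.3, 0.7]
finger_gap: -0.1
clock: 25.15
tcp_pos: [569.9, -202.3, 136.7]
eef_rot: [0.0, 1.0, -0.029, 0.0]
wrist_force: [-3.0, 0.1, 0.4]
finger_gap: -0.0
clock: 25.55
tcp_pos: [570.6, -202.5, 136.6]
eef_rot: [-0.0, 1.0, -0.029, -0.002]
wrist_force: [-8.1, 0.5, 3.1]
finger_gap: 0.2
```

```bash
python3 -m jog '[[1,0,0,0],[1,0,0,0],[0,0,0,0],[0,0,0,0]]'
python3 -m jog '[[-3,0,0,0],[-10,0,0,0],[-30,0,0,0],[-40,0,0,0],[-40,0,-20,0],[0,0,-40,0],[0,0,-40,0],[0,0,0,0],[0,0,0,0]]'
python3 - <<'E'
from h import *
import pickle
C=np.array([517.5,-221.6]);X=np.array([.998,-.06]);Y=np.array([.06,.998])
t=snap("top");sc=snap("scene");w=snap("wrist");pickle.dump((t,sc,w),open("d11.pkl","wb"))
for n,e in(("top",t),("wrist",w)):
    P=e["P"];h=hsv(e);q=np.dstack([(P[...,:2]-C)@X,(P[...,:2]-C)@Y])
    k=(h[...,1]<60)&(h[...,2]>110)&(abs(P[...,2]-186)<4)&(abs(q[...,1]-21)<90)&(q[...,0]>20)&(q[...,0]<100)
    print(n,k.sum(),"front x'",np.percentile(q[k][:,0],[2,50,98]) if k.sum() else "")
    am=(h[...,0]>12)&(h[...,0]<32)&(h[...,1]>35)&(h[...,2]>90)&(abs(q[...,0]-140)<60)&(abs(q[...,1]-25)<90)
    p=np.c_[q[am],P[am][:,2]];print("amber",len(p))
    for lo,hi in((-50,12),(12,80)):
        a=p[(p[:,1]>lo)&(p[:,1]<=hi)]
        if len(a): print(np.percentile(a,[5,50,95],axis=0).round(1).tolist())
ds=pickle.load(open("d0.pkl","rb"))
for n,a,b in(("top",ds["top"],t),("scene",ds["scene"],sc)):
    m,k=blue(a),blue(b)
    for nm,c in(("tube",(741,-10)),("tip",(503,-545)),("spray",(476,540))):
        r=[np.nanmedian(z["P"][mm&(np.linalg.norm(z["P"][...,:2]-c,axis=-1)<90)],0).round(1) for z,mm in((a,m),(b,k))];print(n,nm,r)
E
```

```text
clock: 25.95
tcp_pos: [570.4, -202.7, 136.3]
eef_rot: [-0.0, 1.0, -0.03, -0.005]
wrist_force: [-11.7, 0.7, 5.1]
finger_gap: 0.2
clock: 26.85
tcp_pos: [452.8, -195.4, 238.2]
eef_rot: [0.0, 1.0, -0.029, 0.003]
wrist_force: [-0.2, 0.2, -1.3]
finger_gap: -0.1
top 227 front x' [64.82765855 70.0993244  79.72607702]
amber 0
wrist 5019 front x' [65.71155629 69.75045217 74.54192812]
amber 0
top tube [array([721.1,  -8.9,  52.2]), array([721.1,  -9.2,  51.6])]
top tip [array([ 499.7, -540.9,   71.1]), array([ 499.4, -540.5,   71.2])]
top spray [array([481.8, 543.1, 166.2]), array([481.8, 543.1, 167.1])]
scene tube [array([786.8, -29. ,  43.6]), array([788.1, -29. ,  43. ])]
scene tip [array([ 521.7, -544. ,   69.1]), array([ 522. , -544. ,   69.1])]
scene spray [array([487.1, 535.8, 161.1]), array([486.7, 536.1, 161.9])]
```

The drawer is shut: its front is at x' ≈ 65 mm, so it travelled 140 mm. One last check of the plates through the clear roof.

```bash
python3 - <<'E'
from h import *
import pickle
t,sc,w=pickle.load(open("d11.pkl","rb"))
C=np.array([517.5,-221.6]);X=np.array([.998,-.06]);Y=np.array([.06,.998])
for n,e in(("top",t),("scene",sc)):
    o=e["T"][:3,3];r=e["rays"]
    g=o+r*((110-o[2])/r[...,2:]);q=np.dstack([(g[...,:2]-C)@X,(g[...,:2]-C)@Y])
    h=hsv(e).astype(int);reg=(abs(q[...,0]-140)<60)&(abs(q[...,1]-20)<95)
    for nm,m in(("amber",(h[...,0]>10)&(h[...,0]<35)&(h[...,1]>20)),("blue",(abs(h[...,0]-115)<15)&(h[...,1]>60))):
        k,l,st,c=cv2.connectedComponentsWithStats((m&reg).astype(np.uint8))
        for i in range(1,k):
            if st[i,4]>15: print(n,nm,st[i,4],q[l==i].mean(0).round(1),"extent",(q[l==i].max(0)-q[l==i].min(0)).round())
E
```

```text
top amber 189 [137.7  64.8] extent [58. 39.]
top amber 62 [127.3   3.6] extent [30. 36.]
top blue 120 [146.6  32.9] extent [81. 28.]
top blue 116 [146.2 -36.6] extent [79. 31.]
scene blue 101 [117.3  43.9] extent [67. 20.]
scene blue 107 [116.6 -27. ] extent [69. 22.]
```

Both plates sit in the same posture (blue rims 69 mm apart in the top view), each with a blue lid on the −y side and an amber base on the +y side. Handing in.

```bash
python3 -c "
from workcell import bot
print(bot.job_done())"
```

```text
the job is handed in; nothing more can be done
None
```

The plate is now lid-down in the drawer rack's empty slot and the drawer is pushed fully shut; I handed the job in at about 27 s of the 67 s allowed.

**What I did:** The tool could only turn about its own vertical axis, so I raised the leaning plate upright between the fingers. I then pinched lid and base together and drew the plate out. I turned it about 173° over the drawer so that the lid faced −y, the underside of the lean. I lowered it to a light contact of about 2 N, then leaned it over between the loosened fingers until it lay on its struts. Last, I pushed the drawer front gently, at about 3 N while it slid and 12 N against the stop.

**Last checks:**
- **Plate:** before shutting, its centre was within about 2 mm of the slot centre, leaning 30°, closed, with the lid underneath.
- **Drawer:** the front moved 140 mm, which is its full travel.
- **After shutting:** through the roof, the two plates' lids appeared 69 mm apart in the same posture.
- **Other things:** the tube rack, tip box and bottle read within about 1 mm of where they started. The other plate was still in its slot.
- **Disagreement:** a re-measurement of the other plate, partly hidden, came out about 4 mm lower than the first one. The circle fitted to it was also too large (48 mm against 42), so I put it down to the fit. It looked undisturbed in the pictures.

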